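# Square a carton into the corner of the measuring fence

### The arm

A 6-joint arm with a two-finger parallel gripper is mounted at the origin on the work surface. World frame = base frame: x ahead of the robot, y to its left, z up, the work surface at z = 0. Lengths are in m, angles in degrees, forces in N, time in s.
With the tool pointing down it reaches from about 0.35 to 0.875 m from the base axis. Payload 4.2 kg.
Tool frame: the origin (TCP) lies midway between the tips of the shut fingers; the grasp point (between the pads) lies 19 mm behind it (r.grasp_offset is the distance from the TCP to the grasp point, in m); z points along the fingers, y is the direction in which the jaws open and shut (so a half turn about z gives the same grasp; the last joint's range is limited). The gripper opens to 87 mm and grips with 3 to 60 N. Pads are 19 mm wide; open, the fingers measure 117 mm over their backs; the gripper's body (75 mm by 190 mm) begins 51 mm behind the grasp point.
Start: joints at [-54.053, 22.042, 0.453, 0, -68.411, -14.817], TCP at [0.225, -0.583, 0.223] pointing down, gripper open.
Joint ranges: [-179.83, 179.83], [-69.29, 118.12], [-61.27, 80.66], [-181.25, 117.63], [-171.15, -9.14], [-177.46, 177.46]. Speed limits (degrees/s): [159.86, 159.86, 180, 180, 180, 180].

### API

Orientations are given as a 3x3 rotation matrix whose columns are the frame's x, y, z axes.
In Python, from station import r gives the robot as it stands.
- The arm moves only by the shell command python3 -m crank 'ROWS'. ROWS is JSON, a list of rows, each a list of 3 entries, a list of its own where there are three numbers: the closure, from -1 (fully open) to 1 (shut), so that 0 is half open, then the shift along the tool's x, y, z as a fraction of full scale, then the turn, a rotation vector about the tool's x, y, z as a fraction of full scale. In form: [[fingers, [dx, dy, dz], [wx, wy, wz]], ...]. A call has 1 to 8 rows; each row shifts and turns the commanded pose from where the row before left it, along the tool's axes as they then stand; what a row does not reach is not made up. Full scale, the value 1, is 100 mm for a shift and 45 degrees for a turn. A row lasts 1/10 s, in which the tool goes at most 50 mm and 8.59 degrees, less where a joint would pass 70% of its speed; a pose out of reach is approached as far as the arm can. A call with a number of a shift or a turn outside -1 to 1 is refused whole. A call with a gripper value outside its range is refused whole. The fingers move at their own pace and stop on an object; the grip force is fixed at half the most. Time passes only in rows, so rows that do not move let the fingers close. It gives the time, the measured TCP pose, the force and the opening at its end, in the units of the state.
- r.sense(): the state, without advancing time (a new reading comes with each control period).
- r.capture(name): name is "side" or "top" or "wrist"; returns a dict with "img" (400x640x3 uint8, blue, green, red), "fx", "fy", "cx", "cy" (pixels), "R" (3x3) and "t" (3): a world point X has camera coordinates R X + t. Camera axes: x right, y down, z forward; pixel columns grow to the right and rows downward; lengths in m; the calibration is good to about 2 mm. A picture is of the moment at which its call begins. There is no depth.
- r.finish_job(): hands the job in, once; it reports no verdict.
The state is a dict: "time_s": time; "joints": joint angles; "joint_velocities": joint speeds; "effort": joint torques, N m; "tcp_pos": TCP position; "ee_rot": TCP orientation; "wrist_force": force on the tool from outside, world axes, zero at the start; "moment": the same for the moment, N m; "gripper_width": opening from 0.0 (shut) to 1.0 (fully open).
Only numpy, scipy, OpenCV 4.12 (cv2) and the standard library are available. Lean on these libraries where they do the work, as an engineer would, in place of code of your own. Each camera call takes 0.05 s, during which the arm holds its last target.

### The job

Square up the small taped carton for measuring: without gripping or lifting it, first push it away across the bench until its long side lies flush against the aluminium fence, well clear of both stop blocks, and then push it along the fence until its end is flush against the blue stop block. The carton must finish in that corner, flat on the bench and at rest, touching both the fence and the blue stop; do not disturb the tape roll, the bottle or the can.

Things in the scene. Friction and masses are not known exactly. Their poses are not given: they have to be found in the camera images.
- carton: Loose closed brown cardboard carton with a tape strip along its top and a blank white label; 95 mm (own x) by 130 mm (own y, long sides) by 60 mm high, 0.2 to 0.5 kg. Origin: centre of its underside, z up. Starts on the robot's side of the fence, centre 130 to 165 mm before its front face, long side within 20 degrees of the fence's direction. Too wide to take between the fingers.
- fence: Fixed straight slotted aluminium section with black measuring marks, 540 mm long (own y), 40 mm deep, 40 mm high. Origin: on the bench, middle of its front face (towards the robot), which is the plane x = 0; own x points away from the robot, into the fence. Turned up to 13 degrees either way.
- stop_blue: Fixed blue block against the fence's front face near its left or right end (differs between starts): 50 mm out from the fence (own x, parallel to the fence's x), 30 mm along it (own y), 55 mm high. Origin: centre of its underside, 25 mm before the fence's front face. Its stop face, 15 mm from the origin, looks to the middle of the fence.
- stop_yellow: Fixed yellow stop block of the same shape, size and frame at the other end of the fence; not the one wanted. The clear length between the two stops is about 350 to 470 mm.
- tape_roll: Loose roll of brown packing tape lying flat, 96 mm across, 48 mm high; origin at the centre of its underside. To be left where it stands.
- bottle: Loose amber bottle with black cap, 52 mm across, 120 mm high; origin at the centre of its underside. To be left where it stands.
- can: Loose grey can with blue lid, 68 mm across, 85 mm high; origin at the centre of its underside. To be left where it stands.
Mind the look-alikes: they are no part of the job. Leave any green look-alike of the carton alone. Of the things shaped like the stop_blue, the blue one is meant.

How it is judged:
By the outcome, as a careful person would: the job done as asked, in the order asked, and still so for the second after the job is handed in, with the robot touching nothing.
It also fails if it takes over 48 s, if anything falls off the work surface, if the arm or the gripper's body presses on something with over 40 N, if the wrist force passes 120 N, or if a joint passes its speed limit or range.

## Working session

There is one attempt and no reset: what is moved stays moved. The work goes in short steps, Python scripts to look and compute and a shell command to move; the robot and the scene stay as the last step left them, time stands still between calls to the robot, and variables do not carry over. Pictures are saved under pics/ and viewed, and the job is handed in when it is done.

```bash
mkdir -p pics; ls; python3 - <<'E'
from station import r
import cv2,json,numpy as np
for n in("top","side"):
    c=r.capture(n); cv2.imwrite(f"pics/{n}0.png",c["img"])
    np.savez(f"{n}0.npz",**c); print(n,c["fx"],c["cx"],c["cy"],np.round(c["R"],3).tolist(),np.round(c["t"],3))
s=r.sense(); print(s)
E
```

```text
pics
top 375.2952149826519 321.5611747141264 194.4425163650519 [[-0.075, -0.997, 0.006], [-0.977, 0.073, -0.2], [0.199, -0.021, -0.98]] [0.012 0.586 0.816]
side 363.3936279298443 321.4194677921985 198.93183090209047 [[-0.819, -0.573, 0.004], [-0.298, 0.419, -0.858], [0.49, -0.704, -0.514]] [0.469 0.224 0.721]
{'time_s': 0.1, 'joints': array([-5.40534010e+01,  2.20871034e+01,  3.88059633e-01, -2.56404636e-02,
       -6.84122928e+01, -1.48179272e+01]), 'joint_velocities': array([ 0.04616385,  0.08310367,  0.11884875, -0.0220552 ,  0.00976648,
        0.05303697]), 'effort': array([-9.69795037e-04, -3.91688061e+01,  1.87934500e+01,  4.23198760e+00,
        1.34460814e-02, -5.85843395e-05]), 'tcp_pos': array([ 0.22512548, -0.58246679,  0.22156337]), 'ee_rot': array([[-9.32832715e-01, -3.60308868e-01, -8.03815323e-04],
       [-3.60309752e-01,  9.32830949e-01,  1.81738349e-03],
       [ 9.50044244e-05,  1.98493727e-03, -9.99998025e-01]]), 'wrist_force': array([ 1.01242683, -0.0514269 , -0.26347149]), 'moment': array([ 0.00928382, -0.00821984, -0.0082443 ]), 'gripper_width': 1.0052066211903086}
```

View pics/top0.png

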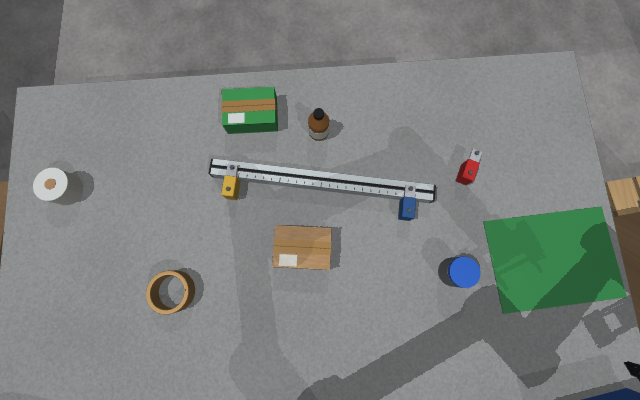

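View pics/side0.png

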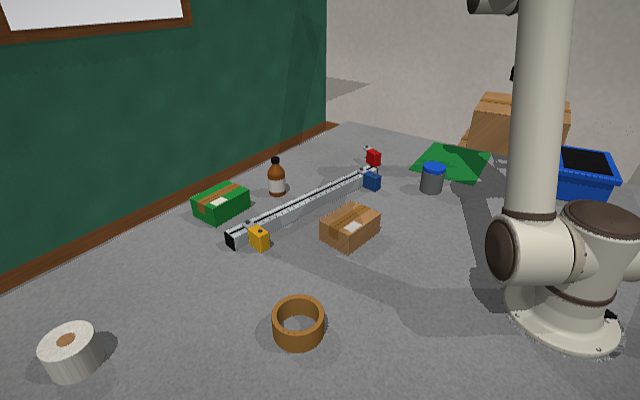

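The top view shows the carton at about (302,247), the fence from (210,165) to (435,192), the blue stop at (408,207), the yellow stop at (230,186), the can at (464,271) and the tape roll at (170,292). Next I enlarge it to pick corners.

```bash
python3 - <<'E'
import cv2
i=cv2.imread("pics/top0.png")
cv2.imwrite("pics/c1.png",cv2.resize(i[150:290,200:360],None,fx=5,fy=4*1.0,interpolation=cv2.INTER_CUBIC)[:560])
cv2.imwrite("pics/c2.png",cv2.resize(i[150:290,340:500],None,fx=5,fy=4,interpolation=cv2.INTER_CUBIC))
E
```

```text
(no output)
```

View pics/c1.png

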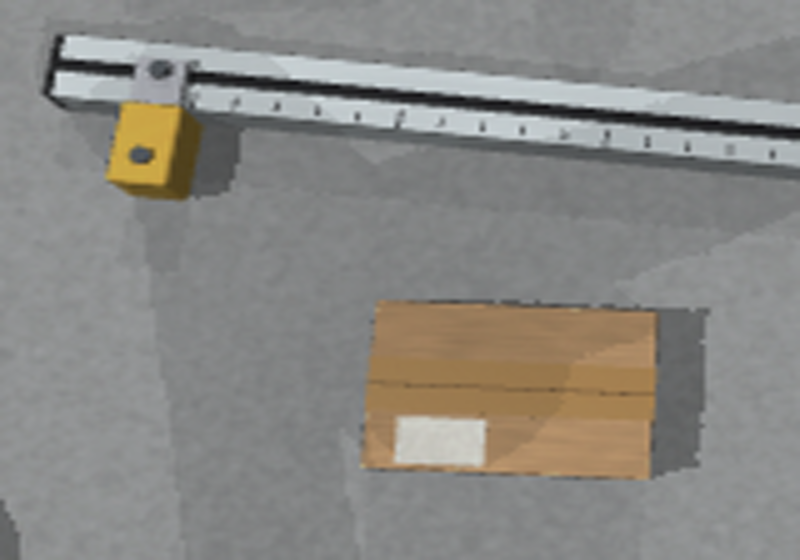

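View pics/c2.png

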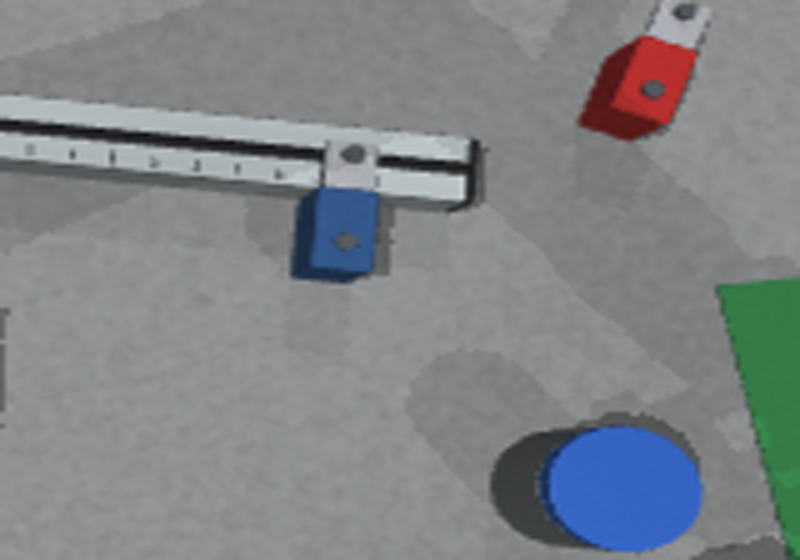

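```bash
cat > h.py <<'E'
import numpy as np
def bp(c,u,v,z):
    R=c["R"];t=c["t"];C=-R.T@t
    d=R.T@np.array([(u-c["cx"])/c["fx"],(v-c["cy"])/c["fy"],1.])
    return C+d*(z-C[2])/d[2]
E
python3 - <<'E'
from h import *
c=dict(np.load("top0.npz"))
print("C",-c["R"].T@c["t"])
def f(pts,z,ox): return np.array([bp(c,ox+x/5-.4,150+y/4-.4,z)[:2] for x,y in pts])
def show(n,P):
    print(n,np.round(P,4).tolist(),"mean",P.mean(0).round(4),"sides",np.round([np.linalg.norm(P[i]-P[i-1]) for i in range(len(P))],4))
ca=f([(378,301),(657,311),(651,479),(362,467)],.06,200);show("carton",ca)
e=ca[1]-ca[0]; e2=ca[2]-ca[3]; print("ang of long from -y",[np.degrees(np.arctan2(-q[0],-q[1])) for q in(e,e2)])
fe=np.vstack([f([(55,97)],.04,200),f([(400,130),(795,165)],.04,200),f([(200,177),(465,203)],.04,340)]);show("fence",fe)
d=fe[-1]-fe[0];print("fence ang",np.degrees(np.arctan2(-d[0],-d[1])))
n=np.array([-d[1],d[0]])/np.linalg.norm(d)
print("n",n,"offsets",(fe-fe[0])@n)
show("yel",f([(120,103),(185,107),(172,184),(107,181)],.055,200))
show("blue",f([(315,187),(380,190),(373,268),(310,266)],.055,340))
can=f([(622,489)],.085,340);show("can",can)
E
```

```text
C [ 0.4111725  -0.01347733  0.91704335]
carton [[0.5222, 0.0794], [0.507, -0.0477], [0.4131, -0.0374], [0.4295, 0.0913]] mean [0.468  0.0214] sides [0.0935 0.128  0.0944 0.1297]
ang of long from -y [np.float64(6.861857506423622), np.float64(7.24206179012143)]
fence [[0.6596, 0.2303], [0.6269, 0.0658], [0.5915, -0.1213], [0.5805, -0.1707], [0.5554, -0.295]] mean [ 0.6028 -0.0582] sides [0.5355 0.1677 0.1905 0.0506 0.1268]
fence ang 11.225713362038904
n [ 0.98086789 -0.19467457] offsets [ 0.00000000e+00 -3.29888862e-05  1.62182804e-03  4.21352513e-04
  9.40378554e-18]
yel [[0.6494, 0.1956], [0.6447, 0.165], [0.5987, 0.1725], [0.6028, 0.2027]] mean [0.6239 0.1839] sides [0.0472 0.0309 0.0466 0.0305]
blue [[0.5676, -0.2212], [0.5636, -0.2514], [0.518, -0.2424], [0.5213, -0.2133]] mean [ 0.5426 -0.2321] sides [0.0469 0.0305 0.0464 0.0292]
can [[0.3857, -0.3275]] mean [ 0.3857 -0.3275] sides [0.]
```

```bash
python3 -m crank '[[-1,[0,0,0],[0,0,0.18]],[-1,[0,0,0],[0,0,0.18]],[-1,[0,0,0],[0,0,0.18]],[-1,[0,0,0],[0,0,0.18]],[-1,[-0.05,0.4,0],[0,0,0]],[-1,[-0.05,0.4,0],[0,0,0]],[-1,[-0.05,0.4,0],[0,0,0]],[-1,[-0.05,0.4,0],[0,0,0]]]'
```

```text
time_s: 0.9
tcp_pos: [0.2762, -0.4283, 0.222]
ee_rot: [[-0.981, 0.196, -0.001], [0.196, 0.981, 0.001], [0.001, 0.001, -1.0]]
wrist_force: [1.7, 0.3, 0.0]
gripper_width: 1.001
```

```bash
python3 -m crank '[[-1,[-0.04,0.4,0],[0,0,0]],[-1,[-0.04,0.4,0],[0,0,0]],[-1,[-0.04,0.4,0],[0,0,0]],[-1,[-0.04,0.4,0],[0,0,0]],[-1,[0,0.4,0],[0,0,0]],[-1,[0,0.4,0],[0,0,0]],[-1,[0,0.4,0],[0,0,0]],[-1,[0,0.4,0],[0,0,0]]]' && python3 -m crank '[[-1,[0.02,0.4,0],[0,0,0]],[-1,[0.02,0.4,0],[0,0,0]],[-1,[0.02,0.4,0],[0,0,0]],[-1,[0,0.4,0],[0,0,0]],[-1,[0,0,0.2],[0,0,0]],[-1,[0,0,0.2],[0,0,0]],[-1,[0,0,0],[0,0,0]]]'; python3 - <<'E'
from station import r
from h import *
c=dict(np.load("top0.npz"))
print("bottle",bp(c,318,114,.12),bp(c,318,138,0))
import cv2
t=r.capture("top");cv2.imwrite("pics/t1.png",t["img"])
t=r.capture("side");cv2.imwrite("pics/s1.png",t["img"])
E
```

```text
time_s: 1.7
tcp_pos: [0.3541, -0.1177, 0.2225]
ee_rot: [[-0.981, 0.196, 0.0], [0.196, 0.981, 0.0], [-0.0, 0.0, -1.0]]
wrist_force: [0.3, 0.0, -0.6]
gripper_width: 1.001
time_s: 2.4
tcp_pos: [0.3777, 0.0383, 0.1802]
ee_rot: [[-0.981, 0.195, -0.006], [0.195, 0.981, -0.002], [0.005, -0.004, -1.0]]
wrist_force: [-0.0, -0.5, -0.1]
gripper_width: 0.999
bottle [ 0.75924226 -0.03662113  0.12      ] [ 0.74591943 -0.03525489  0.        ]
```

View pics/s1.png

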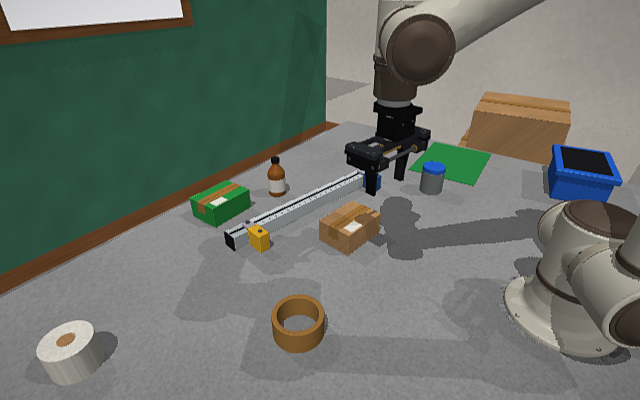

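View pics/t1.png

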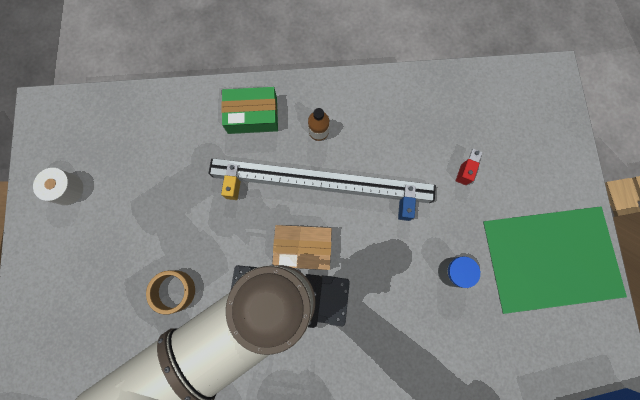

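The side and top views show the gripper above the robot side of the carton, with every other object where it was. I go down now.

```bash
python3 -m crank '[[-1,[0,0,0.35],[0,0,0]],[-1,[0,0,0.35],[0,0,0]],[-1,[0,0,0.35],[0,0,0]],[-1,[0,0,0.3],[0,0,0]],[-1,[0,0,0.18],[0,0,0]],[-1,[0,0,0],[0,0,0]],[-1,[0,0,0],[0,0,0]]]'
```

```text
time_s: 3.2
tcp_pos: [0.381, 0.0391, 0.0304]
ee_rot: [[-0.981, 0.196, 0.002], [0.196, 0.981, 0.001], [-0.001, 0.001, -1.0]]
wrist_force: [-0.4, -0.4, -0.1]
gripper_width: 0.998
```

```bash
python3 -m crank '[[-1,[-0.1,0,0.03],[0,0,0]],[-1,[-0.1,0,0.02],[0,0,0]],[-1,[-0.08,0,0],[0,0,0]],[-1,[-0.08,0,0],[0,0,0]],[-1,[-0.08,0,0],[0,0,0]],[-1,[-0.08,0,0],[0,0,0]],[-1,[-0.08,0,0],[0,0,0]],[-1,[-0.08,0,0],[0,0,0]]]';  python3 -m crank '[[-1,[-0.06,0,0],[0,0,0]],[-1,[-0.06,0,0],[0,0,0]],[-1,[-0.06,0,0],[0,0,0]],[-1,[-0.06,0,0],[0,0,0]],[-1,[-0.06,0,0],[0,0,0]],[-1,[-0.06,0,0],[0,0,0]],[-1,[-0.04,0,0],[0,0,0]],[-1,[0,0,0],[0,0,0]]]'
python3 - <<'E'
from station import r
from h import *
import cv2
t=r.capture("top");cv2.imwrite("pics/t2.png",cv2.resize(t["img"][140:300,180:440],None,fx=3,fy=3,interpolation=cv2.INTER_CUBIC))
t=r.capture("side");cv2.imwrite("pics/s2.png",cv2.resize(t["img"][120:280,200:460],None,fx=3,fy=3,interpolation=cv2.INTER_CUBIC))
E
```

```text
time_s: 4.0
tcp_pos: [0.4469, 0.0253, 0.0244]
ee_rot: [[-0.981, 0.196, -0.0], [0.196, 0.981, -0.0], [0.0, -0.0, -1.0]]
wrist_force: [-2.2, 1.5, 0.3]
gripper_width: 1.003
time_s: 4.8
tcp_pos: [0.4869, 0.0178, 0.0247]
ee_rot: [[-0.981, 0.195, 0.002], [0.195, 0.981, 0.0], [-0.002, 0.001, -1.0]]
wrist_force: [-0.0, 0.3, -0.9]
gripper_width: 1.003
```

View pics/s2.png

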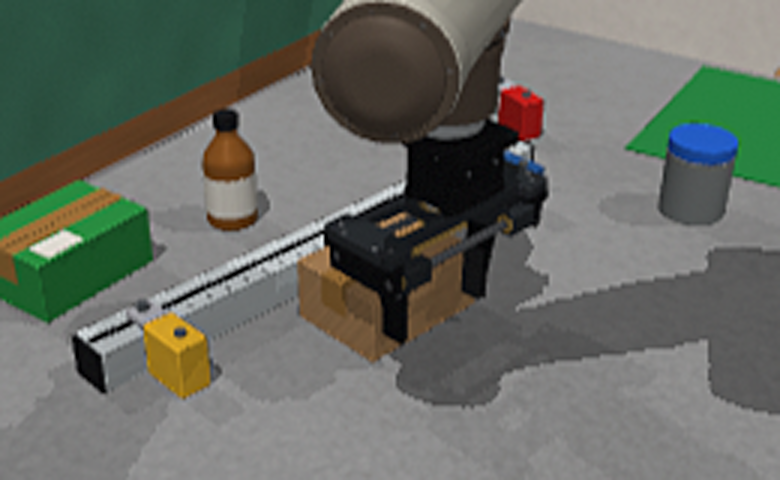

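View pics/t2.png

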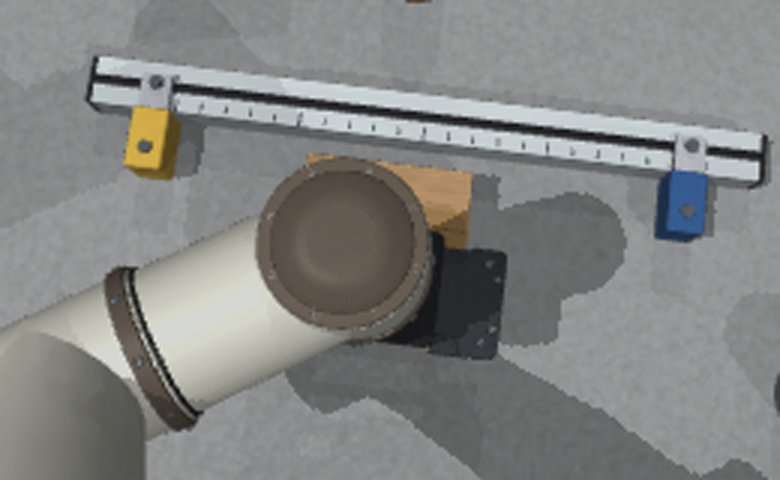

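The carton is now aligned with the two fingers and about 20 mm short of the fence (its far edge in the crop runs from (310,155) to (470,175)). I continue slowly and watch the force.

```bash
python3 -m crank '[[-1,[-0.04,0,0],[0,0,0]],[-1,[-0.04,0,0],[0,0,0]],[-1,[-0.04,0,0],[0,0,0]],[-1,[-0.03,0,0],[0,0,0]],[-1,[-0.02,0,0],[0,0,0]]]';  python3 -m crank '[[-1,[-0.02,0,0],[0,0,0]],[-1,[-0.01,0,0],[0,0,0]]]'
```

```text
time_s: 5.4
tcp_pos: [0.5025, 0.0143, 0.0245]
ee_rot: [[-0.981, 0.196, -0.0], [0.196, 0.981, -0.0], [0.0, -0.0, -1.0]]
wrist_force: [-4.0, 0.8, 3.5]
gripper_width: 1.002
time_s: 5.6
tcp_pos: [0.5055, 0.0138, 0.0245]
ee_rot: [[-0.981, 0.196, -0.0], [0.196, 0.981, -0.0], [0.0, -0.0, -1.0]]
wrist_force: [-2.8, 0.9, 2.7]
gripper_width: 1.001
```

```bash
python3 -m crank '[[-1,[-0.01,0,0],[0,0,0]],[-1,[-0.01,0,0],[0,0,0]]]'
```

```text
time_s: 5.8
tcp_pos: [0.5074, 0.0134, 0.0245]
ee_rot: [[-0.981, 0.195, -0.0], [0.195, 0.981, -0.0], [0.0, -0.0, -1.0]]
wrist_force: [-3.0, 0.2, 1.0]
gripper_width: 1.002
```

```bash
python3 -m crank '[[-1,[-0.015,0,0],[0,0,0]],[-1,[-0.01,0,0],[0,0,0]]]'
```

```text
time_s: 6.0
tcp_pos: [0.5101, 0.0129, 0.0245]
ee_rot: [[-0.981, 0.195, 0.0], [0.195, 0.981, 0.0], [-0.0, 0.0, -1.0]]
wrist_force: [-1.7, -0.4, 1.2]
gripper_width: 1.003
```

```bash
python3 -m crank '[[-1,[-0.01,0,0],[0,0,0]],[-1,[-0.01,0,0],[0,0,0]]]'
```

```text
time_s: 6.2
tcp_pos: [0.5105, 0.0127, 0.0245]
ee_rot: [[-0.981, 0.195, -0.003], [0.195, 0.981, -0.0], [0.003, -0.001, -1.0]]
wrist_force: [-9.3, 5.1, 5.7]
gripper_width: 0.999
```

```bash
python3 -m crank '[[-1,[-0.01,0,0],[0,0,0]],[-1,[0,0,0],[0,0,0]]]'; python3 - <<'E'
from station import r
print(r.sense()["wrist_force"],r.sense()["moment"])
E
```

```text
time_s: 6.4
tcp_pos: [0.5104, 0.0126, 0.0244]
ee_rot: [[-0.981, 0.195, -0.004], [0.195, 0.981, -0.0], [0.004, -0.001, -1.0]]
wrist_force: [-8.8, 4.6, 5.7]
gripper_width: 1.003
[-8.75458978  4.61802578  5.6860749 ] [1.44828344 2.32904624 0.22441793]
```

```bash
python3 -m crank '[[-1,[-0.02,0,0],[0,0,0]],[-1,[0,0,0],[0,0,0]],[-1,[0,0,0],[0,0,0]]]'; python3 - <<'E'
from station import r
from h import *
import cv2
t=r.capture("top");cv2.imwrite("pics/t3.png",cv2.resize(t["img"][140:300,180:440],None,fx=3,fy=3,interpolation=cv2.INTER_CUBIC))
t=r.capture("side");cv2.imwrite("pics/s3.png",cv2.resize(t["img"][120:280,200:460],None,fx=3,fy=3,interpolation=cv2.INTER_CUBIC))
E
```

```text
time_s: 6.7
tcp_pos: [0.5103, 0.0122, 0.0241]
ee_rot: [[-0.981, 0.195, -0.008], [0.195, 0.981, -0.001], [0.008, -0.002, -1.0]]
wrist_force: [-12.8, 7.0, 7.9]
gripper_width: 1.001
```

View pics/t3.png

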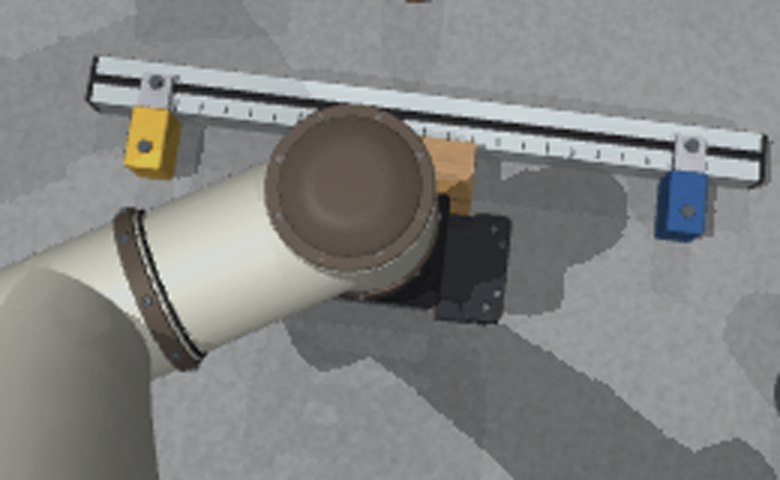

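View pics/s3.png

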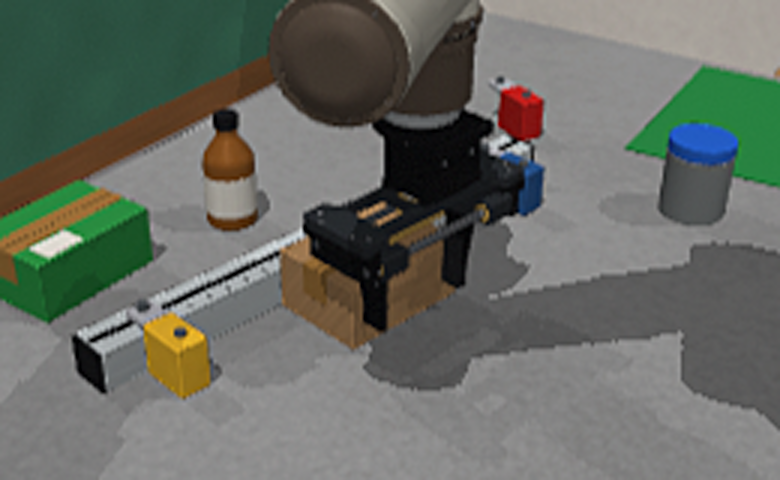

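The side view shows the carton's long side flush along the fence, about 110 mm from each stop. I back off, rise and clear the view.

```bash
python3 -m crank '[[-1,[0.1,0,0],[0,0,0]],[-1,[0.3,0,0],[0,0,0]],[-1,[0.3,0,0],[0,0,0]],[-1,[0,0,-0.4],[0,0,0]],[-1,[0,0,-0.4],[0,0,0]],[-1,[0,0.4,-0.4],[0,0,0]],[-1,[0,0.4,0],[0,0,0]],[-1,[0,0.4,0],[0,0,0]]]'; python3 -m crank '[[0,[0,0.2,0],[0,0,0]],[0,[0,0,0],[0,0,0]]]'
python3 - <<'E'
from station import r
from h import *
import cv2
print(r.sense()["joints"].round(1))
t=r.capture("top");np.savez("top4.npz",**t);cv2.imwrite("pics/t4.png",t["img"])
cv2.imwrite("pics/t4c.png",cv2.resize(t["img"][150:290,240:400],None,fx=5,fy=4,interpolation=cv2.INTER_CUBIC))
E
```

```text
time_s: 7.6
tcp_pos: [0.4707, 0.141, 0.1423]
ee_rot: [[-0.981, 0.196, 0.007], [0.196, 0.981, 0.004], [-0.006, 0.005, -1.0]]
wrist_force: [0.6, 0.8, -1.3]
gripper_width: 1.002
time_s: 7.8
tcp_pos: [0.4738, 0.1609, 0.1401]
ee_rot: [[-0.981, 0.192, 0.002], [0.192, 0.981, 0.001], [-0.002, 0.002, -1.0]]
wrist_force: [0.4, -0.8, 0.5]
gripper_width: 0.896
[  37.4   14.5  -23.7    0.   -51.6 -138.5]
```

View pics/t4c.png

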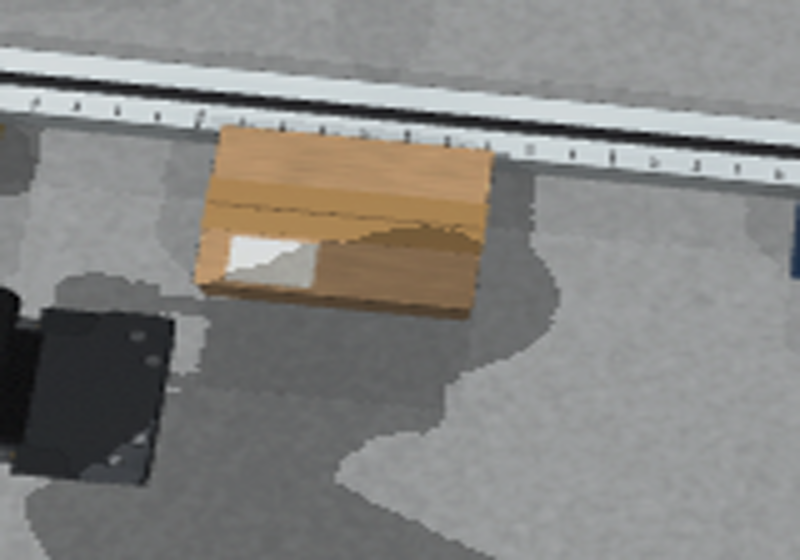

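View pics/t4.png

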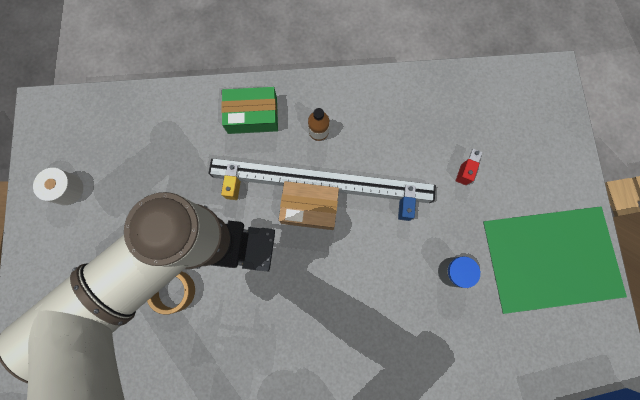

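The crop shows the carton flush on the fence with top corners near (223,127), (493,154), (470,308) and (205,284). I check these with the calibration.

```bash
python3 - <<'E'
from h import *
c=dict(np.load("top4.npz"))
P=np.array([bp(c,240+x/5-.4,150+y/4-.4,.06)[:2] for x,y in [(223,127),(493,154),(470,308),(203,284)]])
n=np.array([.981,-.195]);a=np.array([-.195,-.981])
print(P.round(4).tolist(),"n",P@n,"a",P@a,"center",P.mean(0)@n,P.mean(0)@a)
for q in(P[1]-P[0],P[2]-P[3]): print(np.degrees(np.arctan2(-q[0],-q[1])))
p=np.array([.4738,.1609]);print(p@n,p@a)
E
```

```text
[[0.623, 0.0531], [0.5975, -0.0719], [0.5082, -0.0537], [0.5312, 0.0674]] n [0.60083149 0.6001366  0.5090532  0.50793451] a [-0.17361347 -0.04599686 -0.04638295 -0.16974201] center 0.5544889498494899 -0.10893382433623736
11.554508469883226
10.722951818151708
0.4334223 -0.2502339
```

```bash
python3 -m crank '[[0,[0,0,0],[0,0,-0.182]],[0,[0,0,0],[0,0,-0.182]],[0,[0,0,0],[0,0,-0.182]],[0,[0,0,0],[0,0,-0.182]],[0,[0,0,0],[0,0,-0.182]],[0,[0,0,0],[0,0,-0.182]],[0,[0,0,0],[0,0,-0.182]],[0,[0,0,0],[0,0,-0.182]]]'; python3 -m crank '[[0,[0,0,0],[0,0,-0.182]],[0,[0,0,0],[0,0,-0.182]],[0,[0,0,0],[0,0,-0.18]],[0,[0.08,-0.3,0],[0,0,0]],[0,[0.1,-0.4,0],[0,0,0]],[0,[0.1,-0.4,0],[0,0,0]],[0,[0,0,0],[0,0,0]],[0,[0,0,0],[0,0,0]]]'
python3 - <<'E'
from station import r
from h import *
s=r.sense();p=s["tcp_pos"][:2]
n=np.array([.981,-.195]);a=np.array([-.195,-.981]);print(p@n,p@a,s["joints"].round(1),s["gripper_width"],s["ee_rot"].round(3).tolist())
E
```

```text
time_s: 8.65
tcp_pos: [0.4722, 0.1568, 0.1397]
ee_rot: [[-0.581, -0.814, -0.0], [-0.814, 0.581, -0.0], [0.001, 0.0, -1.0]]
wrist_force: [-0.4, 0.6, 0.1]
gripper_width: 0.504
time_s: 9.45
tcp_pos: [0.5746, 0.1075, 0.1389]
ee_rot: [[-0.199, -0.98, -0.002], [-0.98, 0.199, -0.001], [0.001, 0.002, -1.0]]
wrist_force: [0.5, 0.6, -0.2]
gripper_width: 0.5
0.5426715515848194 -0.2175189030378627 [ 26.5  22.3 -12.   -0.  -55.8 -37.9] 0.4997870886939697 [[-0.199, -0.98, -0.002], [-0.98, 0.199, -0.001], [0.001, 0.002, -1.0]]
```

```bash
python3 -m crank '[[0,[0,-0.05,0.3],[0,0,0]],[0,[0,0,0.3],[0,0,0]],[0,[0,0,0.3],[0,0,0]],[0,[0,0,0.2],[0,0,0]],[0,[0,0,0],[0,0,0]],[0,[0,0,0],[0,0,0]]]'
python3 - <<'E'
from station import r
from h import *
import cv2
t=r.capture("side");cv2.imwrite("pics/s5.png",cv2.resize(t["img"][120:280,200:460],None,fx=3,fy=3,interpolation=cv2.INTER_CUBIC))
E
```

```text
time_s: 10.05
tcp_pos: [0.5794, 0.1085, 0.0305]
ee_rot: [[-0.195, -0.981, 0.0], [-0.981, 0.195, -0.0], [0.0, -0.0, -1.0]]
wrist_force: [0.2, 0.1, 0.2]
gripper_width: 0.5
```

View pics/s5.png

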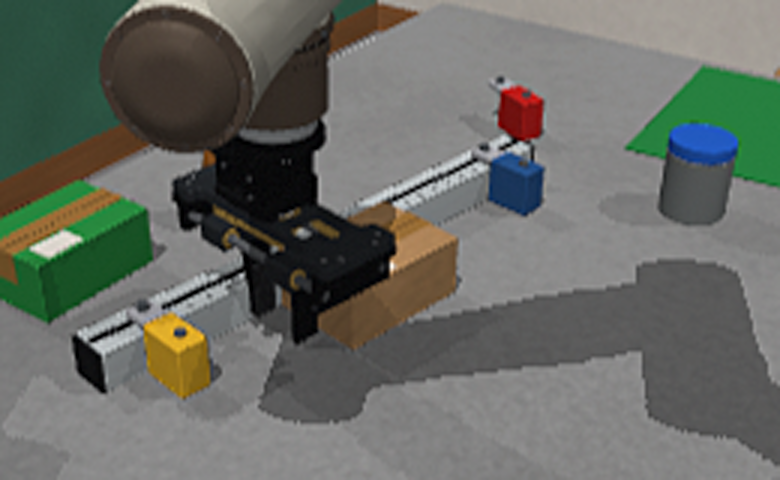

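The side view shows both fingers down between the yellow stop and the carton's left end, clear of the fence. Now I push along the fence.

```bash
python3 -m crank '[[0,[0.08,0,0.03],[0,0,0]],[0,[0.08,0,0],[0,0,0]],[0,[0.08,0,0],[0,0,0]],[0,[0.06,0,0],[0,0,0]],[0,[0.06,0,0],[0,0,0]],[0,[0.06,-0.002,0],[0,0,0]],[0,[0.06,-0.002,0],[0,0,0]],[0,[0.06,-0.002,0],[0,0,0]]]'; python3 -m crank '[[0,[0.06,-0.002,0],[0,0,0]],[0,[0.06,-0.002,0],[0,0,0]],[0,[0.06,-0.002,0],[0,0,0]],[0,[0.06,-0.002,0],[0,0,0]],[0,[0.06,-0.002,0],[0,0,0]],[0,[0.06,-0.002,0],[0,0,0]],[0,[0.06,-0.002,0],[0,0,0]],[0,[0.06,-0.002,0],[0,0,0]]]'; python3 - <<'E'
from station import r
from h import *
import cv2
s=r.sense();p=s["tcp_pos"][:2]
n=np.array([.981,-.195]);a=np.array([-.195,-.981]);print(p@n,p@a)
t=r.capture("top");cv2.imwrite("pics/t6.png",cv2.resize(t["img"][140:300,200:460],None,fx=3,fy=3,interpolation=cv2.INTER_CUBIC))
t=r.capture("side");cv2.imwrite("pics/s6.png",cv2.resize(t["img"][120:280,200:460],None,fx=3,fy=3,interpolation=cv2.INTER_CUBIC))
E
```

```text
time_s: 10.9
tcp_pos: [0.5699, 0.0555, 0.0271]
ee_rot: [[-0.195, -0.981, 0.0], [-0.981, 0.195, 0.001], [-0.001, -0.0, -1.0]]
wrist_force: [-2.5, 4.6, 2.1]
gripper_width: 0.498
time_s: 11.7
tcp_pos: [0.5613, 0.0079, 0.0267]
ee_rot: [[-0.195, -0.981, -0.001], [-0.981, 0.195, 0.0], [0.0, 0.001, -1.0]]
wrist_force: [-2.2, 5.0, 1.4]
gripper_width: 0.499
0.5491134149106675 -0.11718627205314927
```

View pics/s6.png

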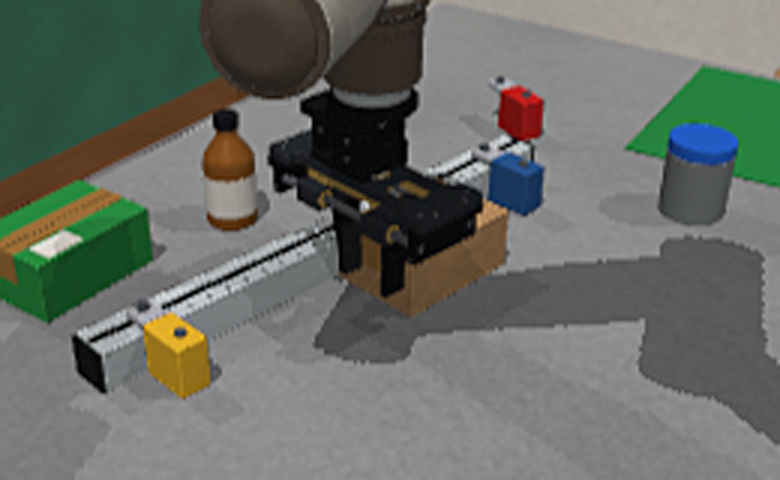

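View pics/t6.png

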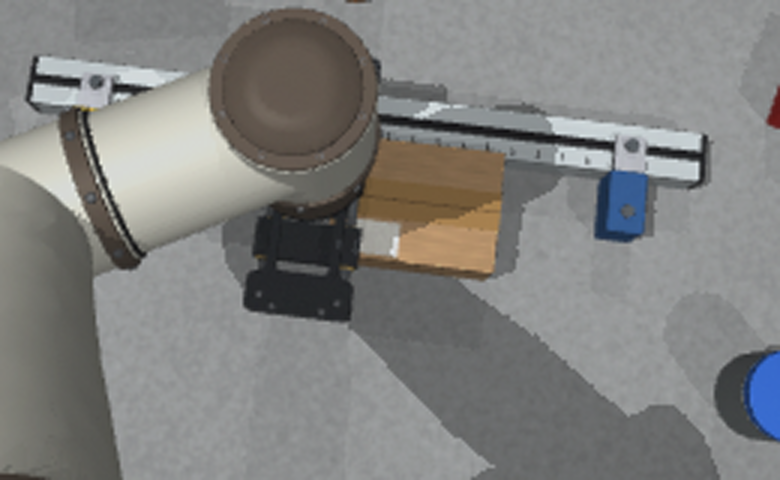

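The carton slides flush along the fence, with about 85 mm left to the blue stop. I continue.

```bash
python3 -m crank '[[0,[0.06,-0.002,0],[0,0,0]],[0,[0.06,-0.002,0],[0,0,0]],[0,[0.06,-0.002,0],[0,0,0]],[0,[0.06,-0.002,0],[0,0,0]],[0,[0.06,-0.002,0],[0,0,0]],[0,[0.06,-0.002,0],[0,0,0]],[0,[0.06,-0.002,0],[0,0,0]],[0,[0.06,-0.002,0],[0,0,0]]]'; python3 -m crank '[[0,[0.06,-0.002,0],[0,0,0]],[0,[0.05,-0.002,0],[0,0,0]],[0,[0.05,-0.002,0],[0,0,0]],[0,[0.04,-0.002,0],[0,0,0]],[0,[0.03,-0.002,0],[0,0,0]],[0,[0.03,-0.002,0],[0,0,0]],[0,[0.02,0,0],[0,0,0]],[0,[0.01,0,0],[0,0,0]]]'
```

```text
time_s: 12.6
tcp_pos: [0.5533, -0.0396, 0.0266]
ee_rot: [[-0.195, -0.981, -0.002], [-0.981, 0.195, 0.0], [0.0, 0.002, -1.0]]
wrist_force: [-1.5, 4.0, 0.8]
gripper_width: 0.496
time_s: 13.4
tcp_pos: [0.5498, -0.0683, 0.0269]
ee_rot: [[-0.196, -0.981, 0.0], [-0.981, 0.196, -0.0], [0.0, -0.0, -1.0]]
wrist_force: [-1.0, 2.6, -1.8]
gripper_width: 0.502
```

```bash
python3 -m crank '[[0,[0.02,0,0],[0,0,0]],[0,[0.02,0,0],[0,0,0]],[0,[0.015,0,0],[0,0,0]]]'
```

```text
time_s: 13.7
tcp_pos: [0.5488, -0.0736, 0.027]
ee_rot: [[-0.195, -0.981, 0.0], [-0.981, 0.195, -0.0], [-0.0, -0.0, -1.0]]
wrist_force: [-0.1, 2.0, -1.4]
gripper_width: 0.502
```

```bash
python3 -m crank '[[0,[0.015,0,0],[0,0,0]],[0,[0.01,0,0],[0,0,0]]]'
```

```text
time_s: 13.9
tcp_pos: [0.5484, -0.0759, 0.027]
ee_rot: [[-0.196, -0.981, 0.001], [-0.981, 0.196, 0.0], [-0.0, -0.001, -1.0]]
wrist_force: [0.1, 6.2, 0.1]
gripper_width: 0.504
```

```bash
python3 -m crank '[[0,[0.01,0,0],[0,0,0]],[0,[0.01,0,0],[0,0,0]]]'
```

```text
time_s: 14.1
tcp_pos: [0.5484, -0.076, 0.0271]
ee_rot: [[-0.196, -0.981, 0.002], [-0.981, 0.196, 0.002], [-0.003, -0.001, -1.0]]
wrist_force: [-1.4, 14.7, 0.9]
gripper_width: 0.501
```

It stopped where predicted (TCP a=-0.032) with the force rising to 15 N. I settle and look.

```bash
python3 -m crank '[[0,[0,0,0],[0,0,0]],[0,[0,0,0],[0,0,0]]]'; python3 - <<'E'
from station import r
from h import *
import cv2
t=r.capture("top");cv2.imwrite("pics/t7.png",cv2.resize(t["img"][160:260,300:460],None,fx=5,fy=5,interpolation=cv2.INTER_CUBIC))
t=r.capture("side");cv2.imwrite("pics/s7.png",cv2.resize(t["img"][130:230,290:450],None,fx=5,fy=5,interpolation=cv2.INTER_CUBIC))
E
```

```text
time_s: 14.3
tcp_pos: [0.5484, -0.0759, 0.0271]
ee_rot: [[-0.195, -0.981, 0.002], [-0.981, 0.195, 0.002], [-0.002, -0.001, -1.0]]
wrist_force: [-1.5, 10.5, -0.5]
gripper_width: 0.501
```

View pics/s7.png

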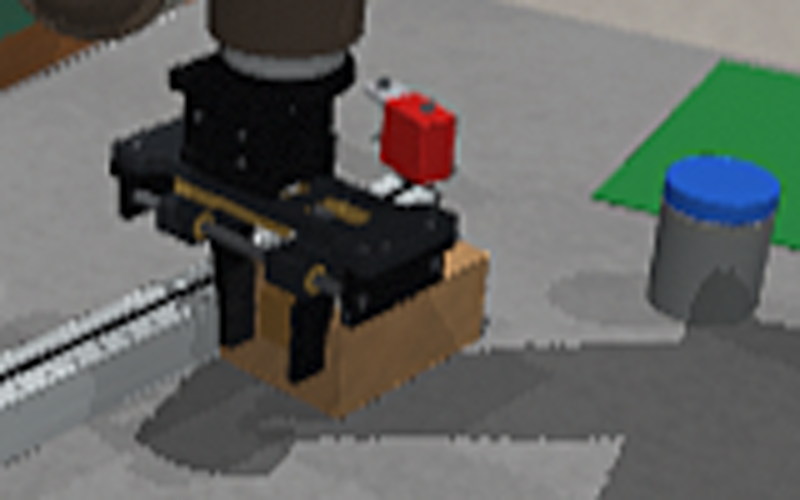

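View pics/t7.png

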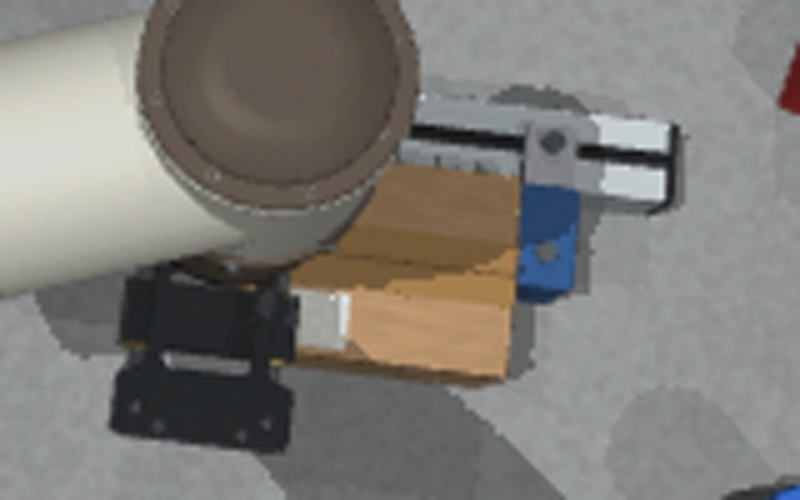

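The carton end lies against the blue stop and its long side along the fence. I retreat straight back, then up.

```bash
python3 -m crank '[[0,[-0.05,0,0],[0,0,0]],[0,[-0.2,0,0],[0,0,0]],[0,[-0.3,0,0],[0,0,0]],[0,[0,0,-0.4],[0,0,0]],[0,[0,0,-0.4],[0,0,0]],[0,[0,0,-0.4],[0,0,0]],[0,[-0.4,0,0],[0,0,0]],[0,[-0.4,0,0],[0,0,0]]]'; python3 -m crank '[[0,[-0.4,0.2,0],[0,0,0]],[0,[-0.4,0.2,0],[0,0,0]],[0,[-0.3,0.2,0],[0,0,0]],[0,[0,0,0],[0,0,0]],[0,[0,0,0],[0,0,0]]]'; python3 - <<'E'
from station import r
from h import *
import cv2
t=r.capture("top");np.savez("top8.npz",**t);cv2.imwrite("pics/t8c.png",cv2.resize(t["img"][160:260,300:460],None,fx=5,fy=5,interpolation=cv2.INTER_CUBIC));cv2.imwrite("pics/t8.png",t["img"])
t=r.capture("side");cv2.imwrite("pics/s8.png",cv2.resize(t["img"][130:230,290:450],None,fx=5,fy=5,interpolation=cv2.INTER_CUBIC))
E
```

```text
time_s: 15.2
tcp_pos: [0.5754, 0.0545, 0.1495]
ee_rot: [[-0.198, -0.98, 0.005], [-0.98, 0.198, 0.001], [-0.002, -0.005, -1.0]]
wrist_force: [1.1, 1.1, 0.3]
gripper_width: 0.497
time_s: 15.7
tcp_pos: [0.5368, 0.1745, 0.1472]
ee_rot: [[-0.194, -0.981, 0.001], [-0.981, 0.194, -0.0], [0.0, -0.001, -1.0]]
wrist_force: [0.3, -0.0, -0.7]
gripper_width: 0.5
```

View pics/s8.png

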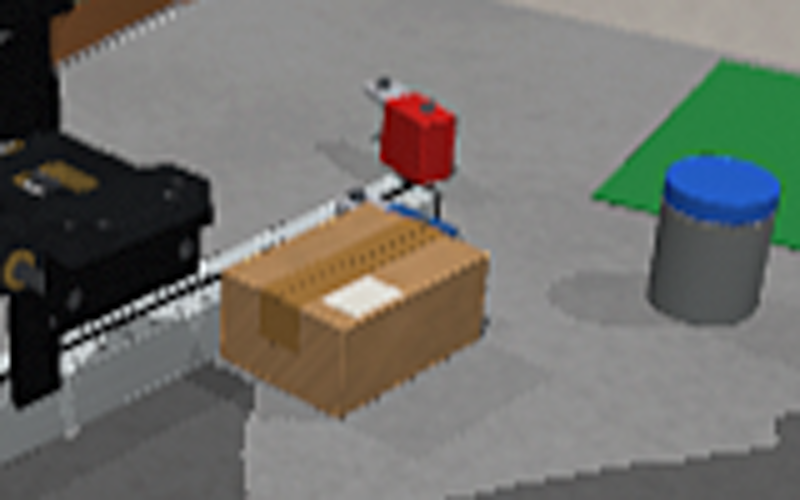

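View pics/t8c.png

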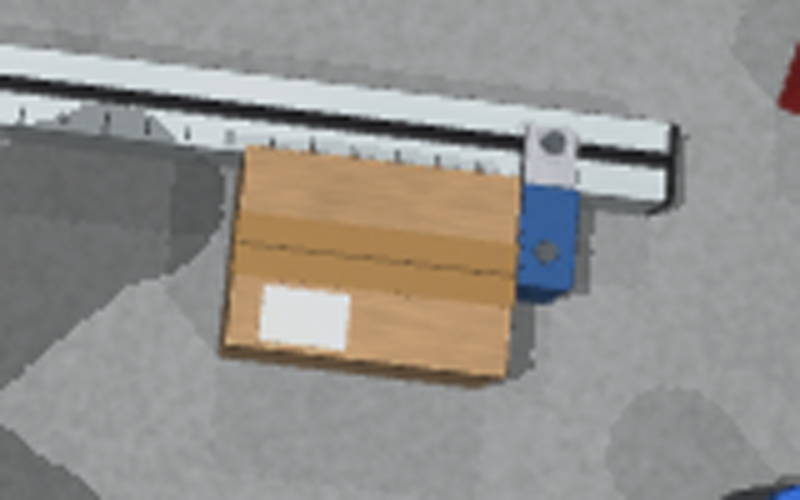

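View pics/t8.png

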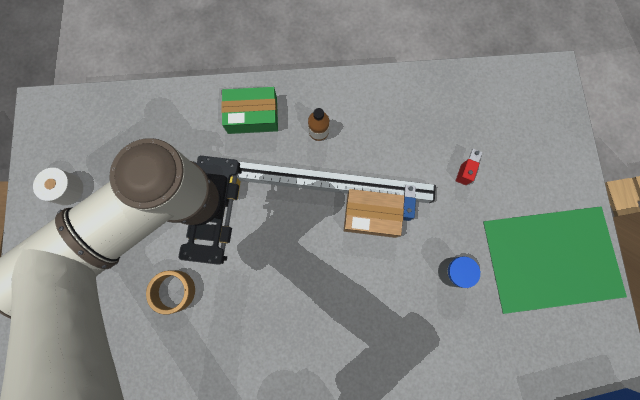

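```bash
python3 - <<'E'
from h import *
c=dict(np.load("top8.npz"))
P=np.array([bp(c,300+x/5-.4,160+y/5-.4,.06)[:2] for x,y in [(245,147),(521,176),(507,377),(226,346)]])
n=np.array([.981,-.195]);a=np.array([-.195,-.981])
print("n",P@n,"a",P@a)
for q in(P[1]-P[0],P[2]-P[3]): print(np.degrees(np.arctan2(-q[0],-q[1])))
for q in(P[3]-P[0],P[2]-P[1]): print(np.degrees(np.arctan2(q[1],-q[0])), np.linalg.norm(q))
F=np.array([bp(c,300+x/5-.4,160+y/5-.4,.04)[:2] for x,y in [(10,124),(230,147),(650,208)]]);print(F@n)
E
```

```text
n [0.60095555 0.60286032 0.5085749  0.50713886] a [-0.02160198  0.10780666  0.10864481 -0.02034947]
10.39924833344462
10.60469909470303
10.477641456377556 0.09380695114094671
10.733205987385425 0.0942709498066613
[0.60301295 0.60463102 0.59941413]
```

The measured carton yaw is 10.5°, against 11.2° for the fence. That could mean a gap of about 1 mm, so I measure the edges at sub-pixel level.

```bash
python3 - <<'E'
from h import *
import cv2
def edge(c,pA,pB,z,half=4,N=60):
    # sample perpendicular profiles of brightness, strongest gradient, robust line fit
    g=cv2.GaussianBlur(c["img"],(0,0),.7).astype(np.float32)
    pA=np.array(pA,float);pB=np.array(pB,float);d=(pB-pA)/np.linalg.norm(pB-pA);m=np.array([-d[1],d[0]])
    ts=np.linspace(0.05,.95,N);ss=np.arange(-half,half+.01,.1);pts=[]
    for t in ts:
        q=pA+t*(pB-pA)+ss[:,None]*m
        v=cv2.remap(g,q[None,:,0].astype(np.float32),q[None,:,1].astype(np.float32),cv2.INTER_LINEAR)[0]
        gr=np.linalg.norm(np.gradient(v,axis=0),axis=1); pts.append(q[np.argmax(gr)])
    pts=np.array(pts,np.float32)
    L=cv2.fitLine(pts,cv2.DIST_HUBER,0,.01,.01).ravel()
    res=np.abs((pts-L[2:])@np.array([-L[1],L[0]]))
    W=[]
    for p in(pA,pB):
        s=(p-L[2:])@L[:2]; u=L[2:]+s*L[:2]; W.append(bp(c,u[0],u[1],z)[:2])
    W=np.array(W);q=W[1]-W[0]
    return np.degrees(np.arctan2(-q[0],-q[1])),W,np.median(res)
n=np.array([.981,-.195])
for f in("top0","top8"):
    c=dict(np.load(f+".npz"))
    def P(x,y,s=5): return (300+x/s-.4,160+y/s-.4)
    # fence slot/back edge at z=.04: back edge
    if f=="top0":
        for nm,A,B,h in[("back",(245,163),(400,182.5),3),("front",(245,176),(400,192.6),2.)]:
            r_=edge(c,A,B,.04,h);print(f,nm,r_[0],r_[1]@n,r_[2])
    else:
        for nm,A,B,z,h in[("back",P(0,46),P(660,122),.04,3),("carton front top",P(226,346),P(507,377),.06,1.5),("carton back top",P(245,147),P(521,176),.06,2),("tape",P(243,213),P(515,247),.06,2),("base front",P(222,357),P(500,387),0.0,1.5)]:
            r_=edge(c,A,B,z,h);print(f,nm,r_[0],r_[1]@n,r_[2])
E
```

```text
top0 back 13.833971967263915 [0.64514406 0.62809794] 0.77807105
top0 front 10.030728211192178 [0.6020654  0.60996876] 0.52539694
top8 back 11.284128763941576 [0.64188384 0.64165164] 0.16615428
top8 carton front top 11.79265358611369 [0.50909626 0.50785844] 0.180343
top8 carton back top 11.115242946975169 [0.6029904  0.60327788] 0.24484567
top8 tape 10.86403332933038 [0.57026406 0.57110226] 0.16441393
top8 base front 11.245610351506725 [0.50834472 0.50833738] 0.17440373
```

The edge fits agree: fence 11.3°, carton 10.9–11.8°, and the carton's back edge lies on the fence plane within 1–2 mm. I hand the job in.

```bash
python3 - <<'E'
from station import r
import cv2,numpy as np
a=np.load("top0.npz")["img"];b=np.load("top8.npz")["img"]
for n,(x,y,w,h) in dict(can=(446,254,40,36),bottle=(305,105,28,36),roll=(145,268,50,48)).items(): print(n,np.median(cv2.absdiff(a[y:y+h,x:x+w],b[y:y+h,x:x+w])))
print(r.sense()["time_s"],r.finish_job())
E
```

```text
can 11.0
bottle 9.0
roll 7.0
the job is handed in; nothing more can be done
15.8 None
```

The carton is in the corner: long side along the fence, end against the blue stop, flat on the bench. I handed the job in at 15.8 s with the robot clear of everything.

**What I did:**
1. I pushed the carton to the fence with the two open fingers on its long side, about 110 mm clear of both stops. The force was about 17 N when it came up against the fence.
2. I pushed its end along the fence with the fingers half closed. It met the blue stop at the predicted position, with the force rising to about 15 N.
3. I backed straight off and then lifted the gripper clear.

**Last checks:**
- **Fence:** the fitted edges give the fence 11.3° and the carton 10.9–11.8°. The carton's back edge lies on the fence face within 1–2 mm, about what the calibration allows.
- **A check that disagreed:** hand-picked corners read 10.5°, which could have meant a 1–2 mm gap at one corner. The edge fits and the pictures did not show one.
- **Blue stop:** the carton's end measures within 1–2 mm of the stop face, and the pictures show no gap.
- **Tape roll, bottle and can:** they look unmoved in the pictures. My image-difference numbers (7–11 grey levels) don't settle it, because the lighting and arm shadows changed between the two pictures.

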